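# Put the medicine tray back in order after the round

## Task

The medicine round is done, so clear up: stand each of the two bottles upright in the round well of the steel tray that fits it, keeping it upright on the way, and put each of the two cartons on its long edge, as it stands now, into the slot that matches its thickness, pushed right down and roughly centred along the slot. Lay the used dosing syringe in the middle of the white dish for washing, and let go of everything.

Things in the scene. Friction and masses are not known exactly. Their poses are not given: they have to be found in the camera images.
- brown_bottle: dark brown tablet bottle with a ribbed white cap, standing upright; body diameter 51 mm up to 92 mm, cap diameter 42 mm above, 110 mm tall, 90 g. Origin: centre of its underside; z up.
- amber_vial: small amber vial with a black cap, standing upright; body diameter 32 mm up to 55 mm, cap diameter 26 mm above, 67 mm tall, 50 g. Origin: centre of its underside; z up.
- pink_carton: pink and white medicine carton standing on its long edge: 118 mm long (its x), 27 mm thick (its y), 46 mm high, 45 g. Origin: centre of its underside; z up.
- blue_carton: blue medicine carton standing on its long edge: 88 mm long (its x), 40 mm thick (its y), 52 mm high, 70 g. Origin: centre of its underside; z up.
- oral_syringe: used dosing syringe without a needle, clear with a white plunger, lying flat: 130 mm long along its y (tip at -65 mm, plunger end at +65 mm), barrel diameter 15 mm from y = -53 to +19 mm, flange 26 mm wide at y = +19 mm, thin plunger rod beyond; axis 8 mm above the table, 15 g. Origin: middle of its length, on the table (8 mm under the axis).
- small_well: light grey plastic insert 100 mm (x, front to back) x 80 (y) x 34 high, one of four in any order 82 mm apart along y in a shallow steel tray (edge 10 mm high); fixed. Origin: centre of its underside, 2 mm above the table. In its middle a round open cup, the well: inner diameter 40 mm, flared to 48 mm at the top; well floor 10 mm above the origin, rim 34 mm.
- large_well: light grey plastic insert 100 mm (x, front to back) x 80 (y) x 34 high, one of four in any order 82 mm apart along y in a shallow steel tray (edge 10 mm high); fixed. Origin: centre of its underside, 2 mm above the table. In its middle a round open cup, the well: inner diameter 58 mm, flared to 66 mm at the top; well floor 10 mm above the origin, rim 34 mm.
- narrow_slot: light grey plastic insert 100 mm (x, front to back) x 80 (y) x 34 high, one of four in any order 82 mm apart along y in a shallow steel tray (edge 10 mm high); fixed. Origin: centre of its underside, 2 mm above the table. Two walls along x, slot 33 mm wide between them, open at both ends and flared to 43 mm at the top; slot floor 10 mm above the origin, wall tops 34 mm.
- wide_slot: light grey plastic insert 100 mm (x, front to back) x 80 (y) x 34 high, one of four in any order 82 mm apart along y in a shallow steel tray (edge 10 mm high); fixed. Origin: centre of its underside, 2 mm above the table. Two walls along x, slot 47 mm wide between them, open at both ends and flared to 57 mm at the top; slot floor 10 mm above the origin, wall tops 34 mm.
- white_dish: shallow round white dish lying loose on the table, outer diameter 166 mm at the rim, 28 mm high, flat inner floor 118 mm across and 5 mm above the table, sloping sides; 200 g. Origin: centre of its underside; z up.

How it is judged:
By the outcome, as a careful person would: the job done as asked, in the order asked, and still so for the second after the job is handed in, with the robot touching nothing.
It also fails if it takes over 125 s, if anything falls off the work surface, if the arm or the gripper's body presses on something with over 40 N, if the wrist force passes 120 N, or if a joint passes its speed limit or range.

## Robot

A 6-joint arm with a two-finger parallel gripper is mounted at the origin on a cart in front of the work surface, level with it; the furniture and walls round the work are solid. World frame = base frame: x ahead of the robot, y to its left, z up, the work surface at z = 0. Lengths are in m, angles in rad, forces in N, time in s.
With the tool pointing down it reaches from about 0.35 to 0.85 m from the base axis. Payload 8.1 kg.
Tool frame: the origin (TCP) lies midway between the tips of the shut fingers; the grasp point (between the pads) lies 19 mm behind it; x points along the fingers, z is the direction in which the jaws open and shut, and the axes are right-handed (so a half turn about x gives the same grasp; the last joint's range is limited). The gripper opens to 93 mm and grips with 3 to 60 N. Pads are 15 mm wide; open, the fingers measure 128 mm over their backs; the gripper's body (75 mm by 188 mm) begins 65 mm behind the grasp point.
Start: joints at [1.044, 0.13, 1.488, -0, 1.523, -0.085], TCP at [0.257, 0.542, 0.219] pointing down, gripper open.
Joint ranges: [-2.96, 2.96], [-0.89, 2.26], [0.02, 2.5], [-1.34, 4.48], [0, 2.73], [-2.66, 2.66]. Speed limits (rad/s): [2.39, 2.39, 2.79, 3.14, 3.14, 3.14].

## Interface

Orientations are given as a rotation vector (axis times angle).
In Python, from rig import state, get_image, hand_in gives the robot as it stands. The module is installed in compiled form; this text tells all that it offers.
- The arm moves only by the tool play_rows, never from a script. Its argument "increments" is a list of rows, each a list of 7 numbers: the closure, from -1 (fully open) to 1 (shut), so that 0 is half open, then the shift along the tool's x, y, z in m, then the turn, a rotation vector about the tool's x, y, z in rad. A call has 1 to 8 rows; each row shifts and turns the commanded pose from where the row before left it, along the tool's axes as they then stand; what a row does not reach is not made up. A row lasts 1/8 s, in which the tool goes at most 62.5 mm and 10.7 degrees, less where a joint would pass 70% of its speed; a pose out of reach is approached as far as the arm can. A call is refused whole if a number of a shift passes 0.0625 or a number of a turn 0.188, either way. A call with a gripper value outside its range is refused whole. The fingers move at their own pace and stop on an object; "grip_force" is the grip in N (left out, the last holds). Time passes only in rows, so rows that do not move let the fingers close. It gives the time, the measured TCP pose, the force and the opening at its end, in the units of the state.
- state(): the state, without advancing time (a new reading comes with each control period).
- get_image(name): name is "scene" or "top" or "wrist"; returns a dict with "img" (400x640x3 uint8, red, green, blue), "K" (3x3 intrinsics, pixels), "position" and "attitude" of the camera in the world. Camera axes: x right, y down, z forward; pixel columns grow to the right and rows downward; lengths in m; the calibration is good to about 2 mm. A picture is of the moment at which its call begins. There is no depth.
- hand_in(): hands the job in, once; it reports no verdict.
The state is a dict: "time_s": time; "joint_positions": joint angles; "qd": joint speeds; "joint_efforts": joint torques, N m; "ee_pos": TCP position; "tcp_rot": TCP orientation; "ft_force": force on the tool from outside, world axes, zero at the start; "torque": the same for the moment, N m; "grip_width": opening from 0.0 (shut) to 1.0 (fully open).
Only numpy, scipy, OpenCV 4.12 (cv2) and the standard library are available. Lean on these libraries where they do the work, as an engineer would, in place of code of your own. Each camera call takes 0.05 s, during which the arm holds its last target. There are 200 camera calls.

## Working session

There is one attempt and no reset: what is moved stays moved. The work goes in short steps, Python scripts to look and compute and a tool call to move; the robot and the scene stay as the last step left them, time stands still between calls to the robot, and variables do not carry over. Pictures are saved under pics/ and viewed, about 12 in all and at most 16, crops included, and the job is handed in when it is done.

Besides the shell and the picture viewer there is one more tool, called after "Call:" by a JSON object that holds its "api" and its "payload", one argument or row to a line. play_rows: Moves the arm, as the interface text tells. Its arguments: {"type":"object","properties":{"increments":{"type":"array","items":{"type":"array","items":{"type":"number"}}},"grip_force":{"type":"number"}},"required":["increments"]}

```bash
mkdir -p pics; cat > h.py <<'E'
import numpy as np, cv2
from rig import state, get_image, hand_in
from scipy.spatial.transform import Rotation as R
def grab(name, fn=None):
    d=get_image(name)
    if fn: cv2.imwrite('pics/'+fn, d['img'][:,:,::-1])
    return d
def att(d):
    a=np.array(d['attitude'],float)
    return a if a.shape==(3,3) else R.from_rotvec(a).as_matrix()
def ray(d,u,v,z):
    r=att(d)@np.linalg.inv(np.array(d['K']))@np.array([u,v,1.])
    p=np.array(d['position']); return p+r*(z-p[2])/r[2]
def proj(d,P):
    c=att(d).T@(np.array(P)-np.array(d['position'])); q=np.array(d['K'])@c; return q[:2]/q[2]
E
python3 - <<'E'
from h import *
s=state(); print(s)
for n in ['scene','top']:
    d=grab(n,n+'0.png'); print(n,d['K'],d['position'],d['attitude'])
E
```

```text
{'time_s': 0.0, 'joint_positions': array([ 1.04358807e+00,  1.31172554e-01,  1.48927249e+00, -2.06273986e-05,
        1.52299936e+00, -8.54030265e-02]), 'qd': array([-0.00027916, -0.00111376, -0.00231506,  0.00087209,  0.00018118,
       -0.00324881]), 'joint_efforts': array([-4.90732382e-04, -5.59844935e+01, -4.91754484e+01,  7.68216513e-02,
        3.58023494e-02, -1.03570064e-04]), 'ee_pos': array([0.25624341, 0.54189895, 0.21758438]), 'tcp_rot': array([-0.87883741,  1.38807401,  0.8774063 ]), 'ft_force': array([ 0.53839429, -0.13256466,  1.93451662]), 'torque': array([-0.01185954, -0.00123668, -0.01455307]), 'grip_width': 0.9979684765490762}
scene [[396.52866826   0.         320.00172936]
 [  0.         396.52866826 205.21310775]
 [  0.           0.           1.        ]] [ 0.13179646 -0.44400272  0.38899318] [-1.94487008  0.58333854 -0.3322391 ]
top [[447.75829412   0.         315.33119321]
 [  0.         447.75829412 211.21696771]
 [  0.           0.           1.        ]] [0.46680157 0.20041317 1.07182611] [-2.13956634  2.2059106  -0.05236842]
```

View pics/top0.png

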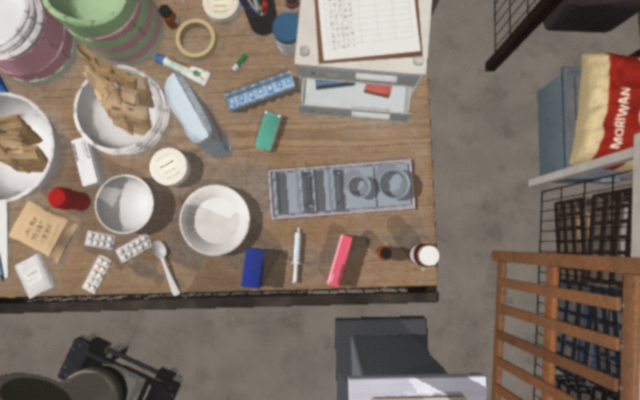

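View pics/scene0.png

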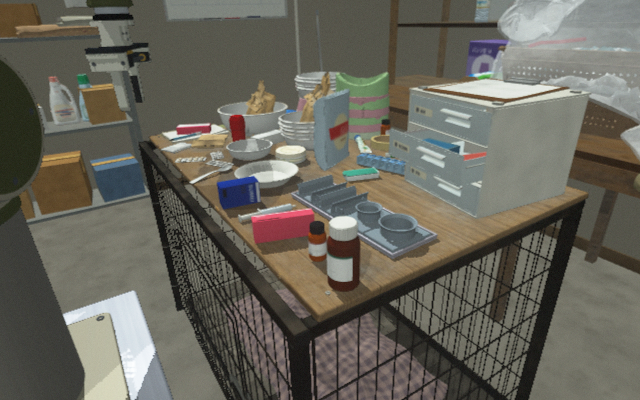

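The top view shows (pixels): brown bottle cap at (425,255), vial at (383,253), pink carton at (340,260), syringe at (297,255), blue carton at (253,268), dish at (215,220). The tray runs from (270,195) to (413,180), with the slots on the left and the wells on the right. I'll zoom in and measure next.

```bash
python3 - <<'E'
from h import *
d=grab('top')
im=d['img'][:,:,::-1]
c=im[145:300,175:445]
cv2.imwrite('pics/topcrop.png',cv2.resize(c,None,fx=2.96,fy=2.96,interpolation=cv2.INTER_CUBIC))
hsv=cv2.cvtColor(im,cv2.COLOR_BGR2HSV)
def m(lo,hi,roi,z,nm):
    k=cv2.inRange(hsv,np.array(lo),np.array(hi)); q=np.zeros_like(k); x0,y0,x1,y1=roi; q[y0:y1,x0:x1]=k[y0:y1,x0:x1]
    n,l,st,ce=cv2.connectedComponentsWithStats(q); i=1+np.argmax(st[1:,4]); 
    cn=cv2.findContours((l==i).astype(np.uint8),0,2)[0][0]; r=cv2.minAreaRect(cn); b=cv2.boxPoints(r)
    w=np.array([ray(d,*p,z)[:2] for p in b]); print(nm,st[i],ray(d,*r[0],z).round(3),'corners',w.round(3).tolist(), np.linalg.norm(w-np.roll(w,1,0),axis=1).round(3))
m([160,80,80],[179,255,255],(320,225,365,295),.046,'pink')
m([105,120,40],[130,255,255],(235,240,272,295),.052,'blue')
m([0,0,200],[180,60,255],(405,235,445,275),.110,'browncap')
m([0,0,0],[180,255,70],(370,240,395,265),.067,'vialcap')
m([0,0,170],[180,70,255],(285,225,310,285),.008,'syringe')
m([0,0,150],[180,60,255],(175,180,255,260),.028,'dish')
m([105,10,60],[140,80,255],(262,150,420,225),.01,'tray')
E
```

```text
pink [327 235  26  52 591] [0.428 0.173 0.046] corners [[0.378, 0.206], [0.489, 0.168], [0.479, 0.14], [0.368, 0.179]] [0.029 0.118 0.029 0.117]
blue [242 248  21  39 646] [0.417 0.371 0.052] corners [[0.378, 0.397], [0.462, 0.384], [0.456, 0.345], [0.372, 0.357]] [0.04  0.085 0.04  0.085]
browncap [419 246  20  19 294] [ 0.436 -0.015  0.11 ] corners [[0.456, 0.004], [0.454, -0.036], [0.416, -0.034], [0.417, 0.006]] [0.038 0.04  0.038 0.04 ]
vialcap [381 248  11  11  91] [0.442 0.069 0.067] corners [[0.442, 0.084], [0.457, 0.068], [0.441, 0.053], [0.426, 0.07]] [0.022 0.022 0.022 0.022]
syringe [292 228   8  55 252] [0.442 0.275 0.008] corners [[0.379, 0.288], [0.506, 0.276], [0.505, 0.263], [0.378, 0.275]] [0.013 0.128 0.013 0.128]
dish [ 179  184   71   72 3618] [0.531 0.463 0.028] corners [[0.617, 0.545], [0.612, 0.379], [0.445, 0.382], [0.45, 0.546]] [0.167 0.166 0.167 0.164]
tray [ 272  163  140   52 4567] [0.597 0.162 0.01 ] corners [[0.643, 0.33], [0.657, -0.001], [0.552, -0.004], [0.537, 0.324]] [0.106 0.331 0.105 0.329]
```

View pics/topcrop.png

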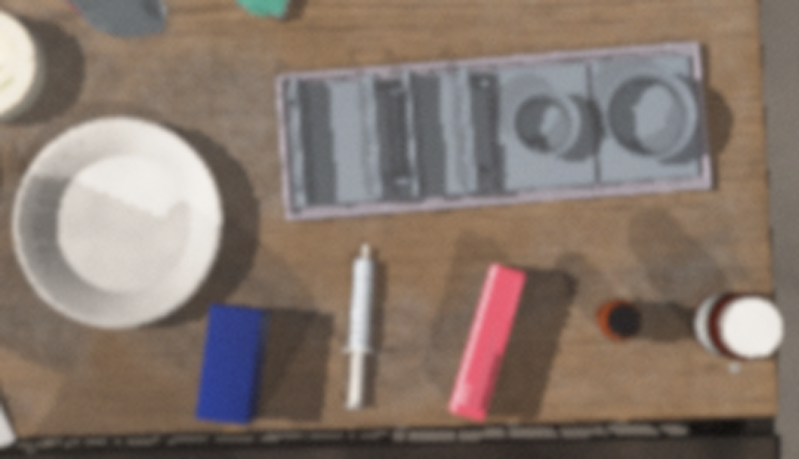

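```bash
cat >> h.py <<'E'
def tri(a,pa,b,pb):
    A=[];B=[]
    for d,p in((a,pa),(b,pb)):
        r=att(d)@np.linalg.inv(np.array(d['K']))@np.array([*p,1.]);r/=np.linalg.norm(r);M=np.eye(3)-np.outer(r,r);A.append(M);B.append(M@np.array(d['position']))
    return np.linalg.lstsq(np.vstack(A),np.hstack(B),rcond=None)
def Rd(a): # tool down, jaw direction angle a
    z=np.array([np.cos(a),np.sin(a),0]);x=np.array([0,0,-1.]);return np.array([x,np.cross(z,x),z]).T
def plan(x,y,z,a):
    s=state();C=R.from_rotvec(s['tcp_rot']).as_matrix()
    alts=[R.from_matrix(C.T@Rd(b)).as_rotvec() for b in(a,a+np.pi)]
    w=min(alts,key=np.linalg.norm)
    print('t',round(s['time_s'],2),'at',s['ee_pos'].round(4),'jaw',round(np.arctan2(C[1,2],C[0,2]),3),'q',s['joint_positions'].round(2),'f',s['ft_force'].round(1),'w',round(s['grip_width'],3))
    print('tool shift',(C.T@(np.array([x,y,z])-s['ee_pos'])).round(4),'turn',w.round(4),'alt',[v.round(3).tolist() for v in alts])
E
python3 - <<'E'
from h import *
t=grab('top');s=grab('scene')
for n,p,q in [('drawerFL',(302,112),(391,128)),('drawerFR',(409,116),(447,150)),('vialcap',(386.5,253.5),(317,228)),('brown',(429,255.5),(344,225))]:
    x,res,*_=tri(t,p,s,q);print(n,x.round(3),res)
for n,x,y in [('L',.602,.039),('S',.599,.121),('N',.595,.203),('W',.592,.285)]:
    print(n,proj(t,[x,y,.036]).round(1),proj(s,[x,y,.036]).round(1), 'crop',((proj(t,[x,y,.036])-[175,145])*2.96).round())
plan(.436,-.015,.2,0.04)
cv2.imwrite('pics/sc.png',cv2.resize(s['img'][90:300,190:480,::-1],None,fx=2.75,fy=2.75,interpolation=cv2.INTER_CUBIC))
E
```

```text
drawerFL [0.748 0.24  0.15 ] [5.84015155e-05]
drawerFR [0.717 0.029 0.16 ] [0.00016729]
vialcap [0.44  0.067 0.062] [1.56955514e-08]
brown [ 0.435 -0.017  0.107] [1.45074997e-06]
L [394.3 183. ] [398.3 222.2] crop [649. 112.]
S [359.  185.4] [369.5 207.2] crop [545. 120.]
N [323.8 188.3] [344.4 194.4] crop [440. 128.]
W [288.6 190.7] [322.9 183.2] crop [336. 135.]
t 0.25 at [0.2564 0.5422 0.2181] jaw 1.129 q [ 1.04  0.13  1.49  0.    1.52 -0.09] f [ 0.2  0.6 -0.3] w 1.0
tool shift [ 0.0185 -0.4006 -0.4268] turn [ 1.089e+00 -8.000e-04  4.000e-04] alt [[1.089, -0.001, 0.0], [-2.053, -0.0, -0.001]]
```

View pics/sc.png

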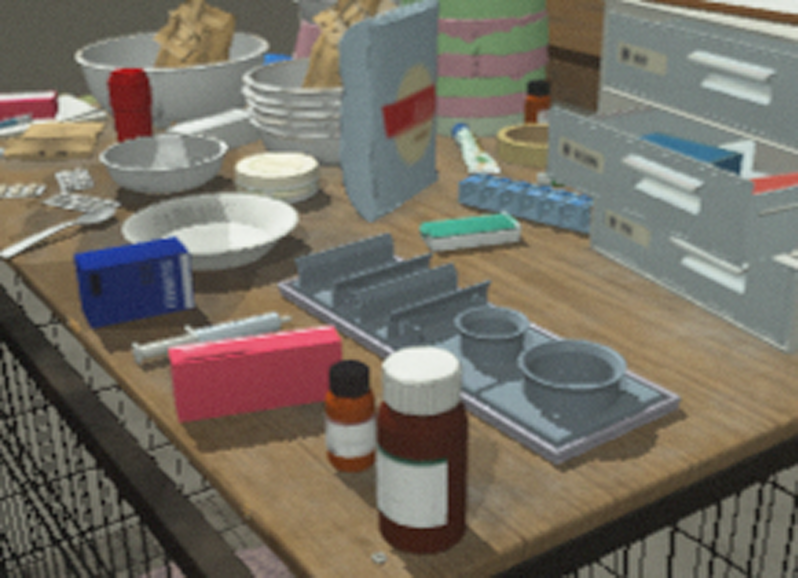

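The scene crop confirms, from left to right: wide slot, narrow slot, small well, large well. The projected centres match the picture, and the triangulated caps agree with the top view to within a few mm. I'll turn the tool first.

Call:
{"api": "play_rows", "payload": {
  "increments": [
    [-1, 0, 0, 0, 0.18, 0, 0],
    [-1, 0, 0, 0, 0.18, 0, 0],
    [-1, 0, 0, 0, 0.18, 0, 0],
    [-1, 0, 0, 0, 0.18, 0, 0],
    [-1, 0, 0, 0, 0.18, 0, 0],
    [-1, 0, 0, 0, 0.18, 0, 0]
  ],
  "grip_force": 20
}}

```text
time_s: 1.0
ee_pos: [0.2565, 0.5423, 0.2185]
tcp_rot: [-0.034, 1.571, 0.034]
ft_force: [-1.2, 0.0, 0.6]
grip_width: 0.997
```

```bash
python3 -c "
from h import *
plan(.436,-.016,.2,0.04)"
```

```text
t 1.0 at [0.2565 0.5423 0.2185] jaw 0.043 q [1.04 0.13 1.49 0.   1.52 1.  ] f [-1.2  0.   0.6] w 0.997
tool shift [ 0.0186 -0.5655  0.1553] turn [ 0.003  -0.0002  0.0002] alt [[0.003, -0.0, 0.0], [-3.139, -0.0, -0.0]]
```

Call:
{"api": "play_rows", "payload": {
  "increments": [
    [-1, 0, -0.05, 0.014, 0, 0, 0],
    [-1, 0, -0.05, 0.014, 0, 0, 0],
    [-1, 0, -0.05, 0.014, 0, 0, 0],
    [-1, 0, -0.05, 0.014, 0, 0, 0],
    [-1, 0, -0.05, 0.014, 0, 0, 0],
    [-1, 0, -0.05, 0.014, 0, 0, 0],
    [-1, 0, -0.05, 0.014, 0, 0, 0],
    [-1, 0, -0.05, 0.014, 0, 0, 0]
  ]
}}

```text
time_s: 2.0
ee_pos: [0.3882, 0.1468, 0.2188]
tcp_rot: [-0.038, 1.57, 0.039]
ft_force: [1.6, 0.2, -0.7]
grip_width: 1.002
```

Call:
{"api": "play_rows", "payload": {
  "increments": [
    [-1, 0.005, -0.05, 0.013, 0, 0, 0],
    [-1, 0.005, -0.05, 0.013, 0, 0, 0],
    [-1, 0.005, -0.05, 0.013, 0, 0, 0],
    [-1, 0.004, -0.016, 0.004, 0, 0, 0],
    [-1, 0, 0, 0, 0, 0, 0]
  ]
}}

```text
time_s: 2.62
ee_pos: [0.4388, -0.0157, 0.1992]
tcp_rot: [-0.036, 1.572, 0.037]
ft_force: [-0.1, 0.0, -0.6]
grip_width: 1.003
```

```bash
python3 -c "
from h import *
d=grab('wrist','w1.png')
print(d['position'],proj(d,[.436,-.016,.11]),proj(d,[.44,.068,.067]))
plan(.436,-.016,.06,0.04)"
```

```text
[0.43500777 0.05955738 0.36515896] [314.75510538 201.45752248] [322.9043092 109.0115245]
t 2.67 at [ 0.4387 -0.0148  0.1994] jaw 0.048 q [-0.15 -0.31  1.94  0.    1.52 -0.2 ] f [-0.1 -0.5  0.1] w 1.004
tool shift [ 0.1394 -0.0012 -0.0027] turn [ 0.0082 -0.0008 -0.0008] alt [[0.008, -0.001, -0.001], [-3.133, 0.001, -0.001]]
```

View pics/w1.png

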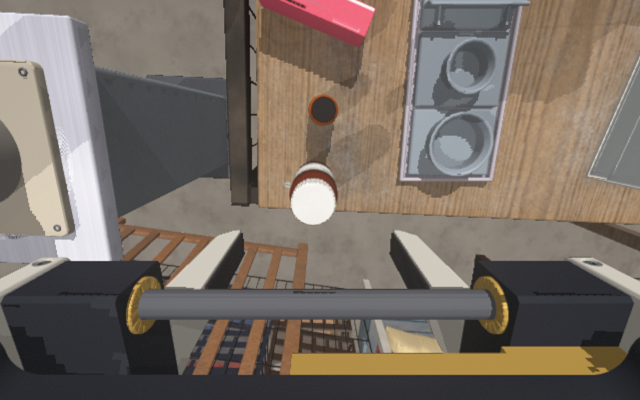

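The wrist view puts the brown cap at (314,200) and the vial at (323,109). Both match the predictions to about 1 px, so I'll go down.

Call:
{"api": "play_rows", "payload": {
  "increments": [
    [-1, 0.04, -0.001, -0.002, 0, 0, 0],
    [-1, 0.04, 0, 0, 0, 0, 0],
    [-1, 0.035, 0, 0, 0, 0, 0],
    [-1, 0.025, 0, 0, 0, 0, 0],
    [-1, 0, 0, 0, 0, 0, 0],
    [1, 0, 0, 0, 0, 0, 0],
    [1, 0, 0, 0, 0, 0, 0],
    [1, 0, 0, 0, 0, 0, 0]
  ],
  "grip_force": 20
}}

```text
time_s: 3.68
ee_pos: [0.438, -0.0165, 0.0608]
tcp_rot: [-0.039, 1.569, 0.038]
ft_force: [0.5, 0.0, -0.4]
grip_width: 0.726
```

Call:
{"api": "play_rows", "payload": {
  "increments": [
    [1, 0, 0, 0, 0, 0, 0],
    [1, 0, 0, 0, 0, 0, 0],
    [1, -0.03, 0, 0, 0, 0, 0],
    [1, -0.03, 0, 0, 0, 0, 0],
    [1, 0, 0, 0, 0, 0, 0]
  ]
}}

```text
time_s: 4.3
ee_pos: [0.439, -0.0168, 0.122]
tcp_rot: [-0.039, 1.566, 0.038]
ft_force: [0.6, -0.4, -1.5]
grip_width: 0.537
```

```bash
python3 -c "
from h import *
d=grab('wrist','w2.png')
print(proj(d,[.602,.039,.036]),proj(d,[.599,.121,.036]))
c=cv2.cvtColor(d['img'],cv2.COLOR_RGB2GRAY)
plan(.602,.039,.115,0.04)"
```

```text
[505.30345806 149.99901108] [525.43153175  46.53842991]
t 4.35 at [ 0.4378 -0.0166  0.1202] jaw 0.049 q [-0.15 -0.26  2.04 -0.    1.36 -0.2 ] f [ 0.4  0.2 -2.1] w 0.536
tool shift [0.0055 0.0475 0.1667] turn [0.0088 0.002  0.0005] alt [[0.009, 0.002, 0.0], [-3.133, -0.001, 0.003]]
```

View pics/w2.png

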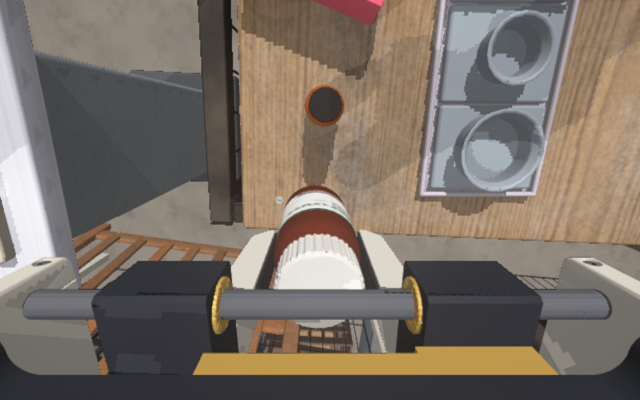

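The wrist view shows the bottle held. The large well rim centres at about (502,149) and the small one at about (520,47), roughly 2-4 mm nearer the robot than predicted. I'll move above the well.

Call:
{"api": "play_rows", "payload": {
  "increments": [
    [1, 0, 0.01, 0.03, 0, 0, 0],
    [1, 0, 0.01, 0.035, 0, 0, 0],
    [1, 0.005, 0.01, 0.035, 0, 0, 0],
    [1, 0, 0.01, 0.035, 0, 0, 0],
    [1, 0, 0.0075, 0.03, 0, 0, 0],
    [1, 0, 0, 0, 0, 0, 0],
    [1, 0, 0, 0, 0, 0, 0]
  ]
}}

```text
time_s: 5.22
ee_pos: [0.598, 0.0389, 0.1127]
tcp_rot: [-0.039, 1.574, 0.039]
ft_force: [-0.0, 0.2, -1.2]
grip_width: 0.537
```

```bash
python3 -c "
from h import *
d=grab('wrist','w3.png');t=grab('top');
a=d['img'][:,:,::-1][0:320,120:560];b=cv2.resize(t['img'][155:215,350:420,::-1],None,fx=5,fy=5,interpolation=cv2.INTER_CUBIC)
o=np.zeros((320,800,3),np.uint8);o[:,:440]=a;o[:300,445:795]=b;cv2.imwrite('pics/m3.png',o)
print(proj(d,[.602,.039,.036])-[120,0],proj(d,[.599,.121,.036])-[120,0])
plan(.600,.039,.115,0.04)"
```

```text
[202.35952434 205.36799717] [204.1483465  109.15906068]
t 5.33 at [0.5983 0.0388 0.1138] jaw 0.049 q [-0.02  0.2   1.6  -0.    1.34 -0.07] f [ 0.  -0.5 -0.8] w 0.534
tool shift [-0.0012  0.0001  0.0017] turn [ 0.0087 -0.0016 -0.    ] alt [[0.009, -0.002, -0.0], [-3.133, 0.0, -0.003]]
```

View pics/m3.png

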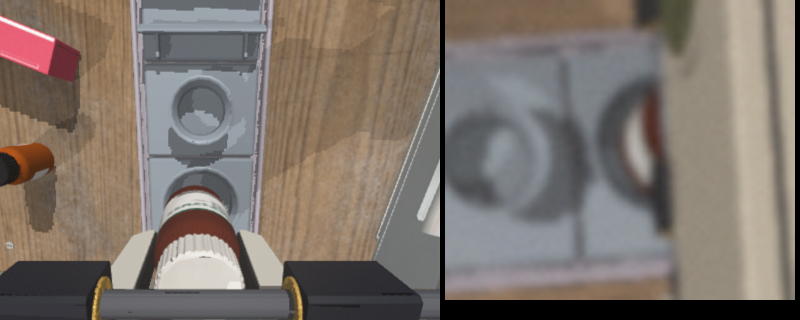

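The small rim at (202,110) and the large rim's centre column at 200 put the well at x ≈ 0.600. I'll shift 2 mm and lower.

Call:
{"api": "play_rows", "payload": {
  "increments": [
    [1, 0, 0, 0.002, 0, 0, 0],
    [1, 0.012, 0, 0, 0, 0, 0],
    [1, 0.01, 0, 0, 0, 0, 0],
    [1, 0.008, 0, 0, 0, 0, 0],
    [1, 0.006, 0, 0, 0, 0, 0],
    [1, 0.003, 0, 0, 0, 0, 0],
    [1, 0, 0, 0, 0, 0, 0]
  ]
}}

```text
time_s: 6.2
ee_pos: [0.6015, 0.0392, 0.0755]
tcp_rot: [-0.039, 1.571, 0.039]
ft_force: [0.5, 0.0, -1.1]
grip_width: 0.534
```

Call:
{"api": "play_rows", "payload": {
  "increments": [
    [1, 0.002, 0, 0, 0, 0, 0],
    [1, 0.001, 0, 0, 0, 0, 0],
    [1, 0, 0, 0, 0, 0, 0]
  ]
}}

```text
time_s: 6.58
ee_pos: [0.6016, 0.0392, 0.0727]
tcp_rot: [-0.038, 1.57, 0.039]
ft_force: [-0.6, -1.1, -1.2]
grip_width: 0.541
```

Call:
{"api": "play_rows", "payload": {
  "increments": [
    [0.0, 0, 0, 0, 0, 0, 0],
    [-0.5, 0, 0, 0, 0, 0, 0],
    [-0.7, 0, 0, 0, 0, 0, 0],
    [-0.7, -0.04, 0, 0, 0, 0, 0],
    [-0.7, -0.05, 0, 0, 0, 0, 0],
    [-0.7, -0.04, 0, 0, 0, 0, 0],
    [-1, 0, 0, 0, 0, 0, 0]
  ]
}}

```text
time_s: 7.45
ee_pos: [0.6043, 0.0392, 0.2079]
tcp_rot: [-0.039, 1.562, 0.038]
ft_force: [0.5, 0.0, 0.3]
grip_width: 0.913
```

```bash
python3 -c "
from h import *
d=grab('wrist','w4.png')
print(proj(d,[.601,.039,.122]),proj(d,[.599,.121,.036]))
plan(.440,.068,.2,0.04)"
```

```text
[313.25126365 202.21043825] [315.13334485 111.2953798 ]
t 7.5 at [0.603  0.0392 0.205 ] jaw 0.049 q [-0.02  0.14  1.5   0.    1.49 -0.07] f [-0.  -0.  -0.9] w 0.949
tool shift [ 0.0043  0.0368 -0.1614] turn [0.009  0.0044 0.0003] alt [[0.009, 0.004, 0.0], [-3.133, -0.0, 0.007]]
```

View pics/w4.png

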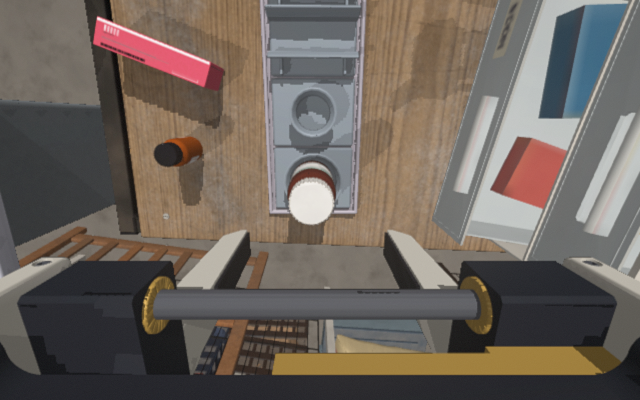

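The brown bottle's cap at (312,200) matches the upright, seated prediction of (313,202). Next is the vial.

Call:
{"api": "play_rows", "payload": {
  "increments": [
    [-1, 0, 0.009, -0.04, 0, 0, 0],
    [-1, 0, 0.009, -0.04, 0, 0, 0],
    [-1, 0.004, 0.009, -0.04, 0, 0, 0],
    [-1, 0, 0.009, -0.04, 0, 0, 0],
    [-1, 0.04, 0, -0.002, 0, 0, 0],
    [-1, 0.04, 0, 0, 0, 0, 0],
    [-1, 0, 0, 0, 0, 0, 0]
  ]
}}

```text
time_s: 8.38
ee_pos: [0.4341, 0.0671, 0.1142]
tcp_rot: [-0.039, 1.579, 0.038]
ft_force: [-0.9, 0.4, 1.1]
grip_width: 0.999
```

```bash
python3 -c "
from h import *
d=grab('wrist')
im=cv2.cvtColor(d['img'],cv2.COLOR_RGB2HSV);p=proj(d,[.44,.068,.067]);print(p)
u,v=p.astype(int);x0,y0=u-40,v-40
k=cv2.inRange(im[y0:y0+80,x0:x0+80],(0,0,0),(180,255,60))
n,l,st,ce=cv2.connectedComponentsWithStats(k);i=1+np.argmax(st[1:,4]);print(st[i],ce[i]+[x0,y0],ray(d,*(ce[i]+[x0,y0]),.067))
plan(.440,.068,.030,0.04)"
```

```text
[325.72929036 215.53473979]
[ 27  22  30  32 498] [326.31927711 213.05220884] [0.4403465  0.07010008 0.067     ]
t 8.43 at [0.436  0.0672 0.1167] jaw 0.049 q [ 0.04 -0.23  2.03 -0.    1.35 -0.01] f [0.2 0.5 0.2] w 0.996
tool shift [0.0867 0.0006 0.0045] turn [ 0.009  -0.0051 -0.    ] alt [[0.009, -0.005, -0.0], [-3.133, 0.0, -0.008]]
```

Call:
{"api": "play_rows", "payload": {
  "increments": [
    [-1, 0.02, 0.002, 0.003, 0, 0, 0],
    [-1, 0.035, 0, 0, 0, 0, 0],
    [-1, 0.03, 0, 0, 0, 0, 0],
    [-1, 0, 0, 0, 0, 0, 0],
    [1, 0, 0, 0, 0, 0, 0],
    [1, 0, 0, 0, 0, 0, 0],
    [1, 0, 0, 0, 0, 0, 0],
    [1, 0, 0, 0, 0, 0, 0]
  ],
  "grip_force": 15
}}

```text
time_s: 9.43
ee_pos: [0.4413, 0.0694, 0.0342]
tcp_rot: [-0.039, 1.57, 0.039]
ft_force: [0.1, -0.2, -0.5]
grip_width: 0.62
```

Call:
{"api": "play_rows", "payload": {
  "increments": [
    [1, 0, 0, 0, 0, 0, 0],
    [1, 0, 0, 0, 0, 0, 0],
    [1, 0, 0, 0, 0, 0, 0],
    [1, -0.03, 0, 0, 0, 0, 0],
    [1, -0.03, 0, 0, 0, 0, 0],
    [1, 0, 0, 0, 0, 0, 0]
  ]
}}

```text
time_s: 10.18
ee_pos: [0.443, 0.0695, 0.096]
tcp_rot: [-0.038, 1.566, 0.039]
ft_force: [0.5, 0.3, -1.8]
grip_width: 0.334
```

```bash
python3 -c "
from h import *
plan(.599,.120,.090,0.04)"
```

```text
t 10.18 at [0.443  0.0695 0.096 ] jaw 0.049 q [ 0.04 -0.2   2.04 -0.    1.3  -0.01] f [ 0.5  0.3 -1.8] w 0.334
tool shift [0.0068 0.0428 0.1583] turn [0.009  0.0049 0.    ] alt [[0.009, 0.005, 0.0], [-3.133, -0.0, 0.008]]
```

Call:
{"api": "play_rows", "payload": {
  "increments": [
    [1, 0, 0.009, 0.03, 0, 0, 0],
    [1, 0, 0.009, 0.035, 0, 0, 0],
    [1, 0, 0.009, 0.035, 0, 0, 0],
    [1, 0, 0.009, 0.035, 0, 0, 0],
    [1, 0, 0.007, 0.022, 0, 0, 0],
    [1, 0, 0, 0, 0, 0, 0],
    [1, 0, 0, 0, 0, 0, 0]
  ]
}}

```text
time_s: 11.05
ee_pos: [0.5942, 0.1197, 0.0921]
tcp_rot: [-0.039, 1.573, 0.038]
ft_force: [0.2, 0.4, 1.1]
grip_width: 0.333
```

```bash
python3 -c "
from h import *
d=grab('wrist');t=grab('top')
a=d['img'][:,:,::-1][0:320,120:560];b=cv2.resize(t['img'][155:215,310:390,::-1],None,fx=4,fy=4,interpolation=cv2.INTER_CUBIC)
o=np.zeros((320,800,3),np.uint8);o[:,:440]=a;o[:240,445:765]=b;cv2.imwrite('pics/m5.png',o)
print(proj(d,[.600,.039,.122])-[120,0],proj(d,[.600,.120,.036])-[120,0])
plan(.600,.120,.09,0.04)"
```

```text
[200.73848107 383.00920181] [204.93578913 212.59489129]
t 11.15 at [0.5945 0.1197 0.093 ] jaw 0.049 q [ 0.11  0.24  1.6  -0.    1.3   0.07] f [-0.4 -0.1 -0.9] w 0.333
tool shift [0.003  0.     0.0055] turn [ 0.0088 -0.0013  0.0001] alt [[0.009, -0.001, 0.0], [-3.133, -0.0, -0.002]]
```

View pics/m5.png

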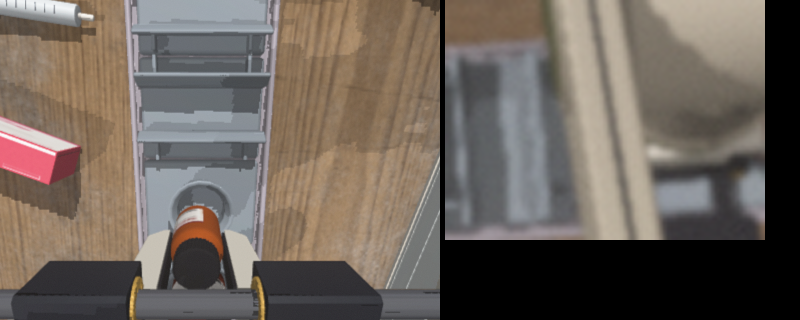

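The small-well rim centres on column 201 and the vial on about 198, so it needs +3 mm in x. Then I'll lower it.

Call:
{"api": "play_rows", "payload": {
  "increments": [
    [1, 0.005, 0, 0.003, 0, 0, 0],
    [1, 0.012, 0, 0, 0, 0, 0],
    [1, 0.01, 0, 0, 0, 0, 0],
    [1, 0.008, 0, 0, 0, 0, 0],
    [1, 0.006, 0, 0, 0, 0, 0],
    [1, 0.003, 0, 0, 0, 0, 0],
    [1, 0, 0, 0, 0, 0, 0]
  ]
}}

```text
time_s: 12.02
ee_pos: [0.5986, 0.1201, 0.0495]
tcp_rot: [-0.039, 1.571, 0.038]
ft_force: [0.4, 0.1, -0.3]
grip_width: 0.333
```

Call:
{"api": "play_rows", "payload": {
  "increments": [
    [1, 0.002, 0, 0, 0, 0, 0],
    [1, 0.001, 0, 0, 0, 0, 0],
    [1, 0, 0, 0, 0, 0, 0]
  ]
}}

```text
time_s: 12.4
ee_pos: [0.5986, 0.1202, 0.0466]
tcp_rot: [-0.038, 1.57, 0.038]
ft_force: [0.4, 0.6, -1.0]
grip_width: 0.333
```

Call:
{"api": "play_rows", "payload": {
  "increments": [
    [0.1, 0, 0, 0, 0, 0, 0],
    [-0.2, 0, 0, 0, 0, 0, 0],
    [-0.3, 0, 0, 0, 0, 0, 0],
    [-0.3, -0.04, 0, 0, 0, 0, 0],
    [-0.3, -0.05, 0, 0, 0, 0, 0],
    [-0.3, -0.05, 0, 0, 0, 0, 0],
    [-1, 0, 0, 0, 0, 0, 0]
  ]
}}

```text
time_s: 13.28
ee_pos: [0.6019, 0.1206, 0.193]
tcp_rot: [-0.038, 1.56, 0.039]
ft_force: [0.7, 0.6, -0.4]
grip_width: 0.714
```

```bash
python3 -c "
from h import *
d=grab('wrist','w6.png')
print(proj(d,[.598,.120,.079]),proj(d,[.600,.039,.122]))
plan(.428,.173,.2,1.24)"
```

```text
[312.60737801 194.79720854] [310.65102717 288.59380179]
t 13.32 at [0.6004 0.1203 0.1896] jaw 0.049 q [ 0.11  0.17  1.5  -0.    1.47  0.07] f [-0.5  0.2 -0.8] w 0.756
tool shift [-0.0113  0.061  -0.1695] turn [-1.191   0.0049  0.0029] alt [[-1.191, 0.005, 0.003], [1.951, 0.003, -0.005]]
```

View pics/w6.png

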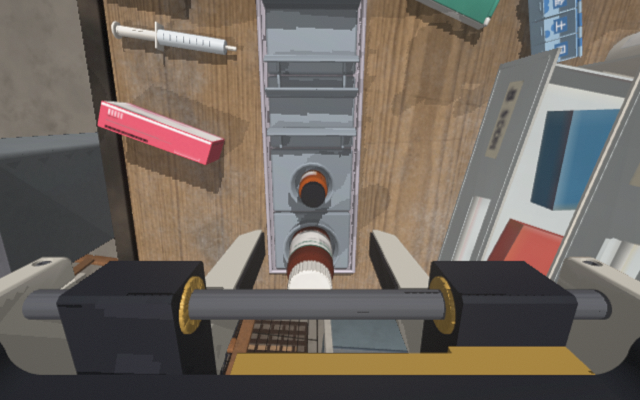

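The vial cap at (313,191) against the predicted (313,195) shows it standing in the small well. Next is the pink carton.

Call:
{"api": "play_rows", "payload": {
  "increments": [
    [-1, 0, 0.015, -0.042, 0, 0, 0],
    [-1, 0, 0.015, -0.042, 0, 0, 0],
    [-1, 0, 0.015, -0.042, 0, 0, 0],
    [-1, 0, 0.015, -0.042, 0, 0, 0],
    [-1, 0, 0, 0, -0.17, 0, 0],
    [-1, 0, 0, 0, -0.17, 0, 0],
    [-1, 0, 0, 0, -0.17, 0, 0],
    [-1, 0, 0, 0, -0.17, 0, 0]
  ]
}}

```text
time_s: 14.32
ee_pos: [0.4267, 0.1716, 0.1846]
tcp_rot: [-0.575, 1.496, 0.575]
ft_force: [0.0, -0.1, 0.7]
grip_width: 0.998
```

Call:
{"api": "play_rows", "payload": {
  "increments": [
    [-1, 0.03, 0, 0, -0.17, 0, 0],
    [-1, 0.03, 0, 0, -0.17, 0, 0],
    [-1, 0.02, 0, 0, -0.17, 0, 0],
    [-1, 0, 0, 0, 0, 0, 0],
    [-1, 0, 0, 0, 0, 0, 0]
  ]
}}

```text
time_s: 14.95
ee_pos: [0.4277, 0.1718, 0.1066]
tcp_rot: [-0.958, 1.35, 0.959]
ft_force: [1.0, 0.3, 0.5]
grip_width: 1.001
```

```bash
cat >> h.py <<'E'
def top_of(d,lo,hi,P,z,r=110,fn=None):
    im=cv2.cvtColor(d['img'],cv2.COLOR_RGB2HSV);u,v=proj(d,P).astype(int);x0,y0=max(u-r,0),max(v-r,0)
    k=cv2.inRange(im[y0:v+r,x0:u+r],np.array(lo),np.array(hi));k=cv2.morphologyEx(k,cv2.MORPH_OPEN,np.ones((3,3)))
    n,l,st,ce=cv2.connectedComponentsWithStats(k);i=1+np.argmax(st[1:,4]);cn=cv2.findContours((l==i).astype(np.uint8),0,2)[0][0]
    b=cv2.boxPoints(cv2.minAreaRect(cn))+[x0,y0];w=np.array([ray(d,*p,z)[:2] for p in b])
    print('px',b.round().tolist(),'\nworld',w.round(4).tolist(),'c',w.mean(0).round(4),'len',np.linalg.norm(w-np.roll(w,1,0),axis=1).round(3))
    e=max((w[1]-w[0],w[2]-w[1]),key=np.linalg.norm);print('long axis angle',np.arctan(e[1]/e[0]).round(3))
E
python3 -c "
from h import *
d=grab('wrist','w7.png')
top_of(d,[160,60,120],[179,255,255],[.428,.173,.046],.046)
plan(.428,.173,.022,1.24)"
```

```text
px [[299.0, 138.0], [331.0, 138.0], [331.0, 274.0], [299.0, 274.0]] 
world [[0.3644, 0.1775], [0.3726, 0.2011], [0.486, 0.1632], [0.4765, 0.1361]] c [0.4249 0.1695] len [0.12  0.025 0.119 0.029]
long axis angle -0.322
t 15.0 at [0.4282 0.172  0.1072] jaw 1.236 q [ 0.27 -0.17  1.99  0.    1.32 -0.97] f [ 1.  -0.2 -0.3] w 0.999
tool shift [0.0852 0.0006 0.0009] turn [-0.0042  0.0004  0.0005] alt [[-0.004, 0.0, 0.001], [3.137, 0.001, -0.001]]
```

View pics/w7.png

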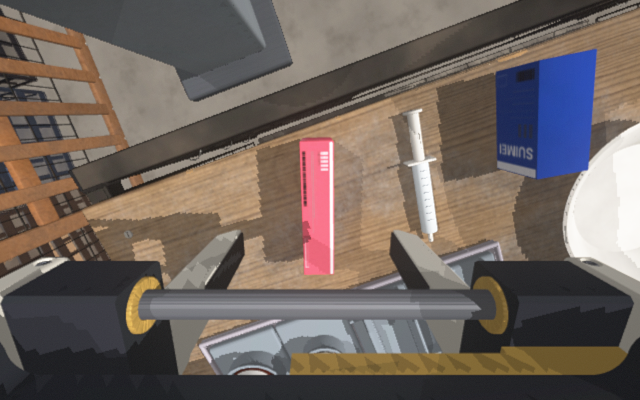

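The carton top centres at about (0.426,0.170) with yaw -0.322, within 3 mm of the first estimate. I'll grasp it high so the fingers stay above the slot walls.

Call:
{"api": "play_rows", "payload": {
  "increments": [
    [-1, 0.03, 0.0015, -0.001, 0, 0, 0],
    [-1, 0.03, 0, 0, 0, 0, 0],
    [-1, 0.021, 0, 0, 0, 0, 0],
    [-1, 0, 0, 0, 0, 0, 0],
    [1, 0, 0, 0, 0, 0, 0],
    [1, 0, 0, 0, 0, 0, 0],
    [1, 0, 0, 0, 0, 0, 0],
    [1, 0, 0, 0, 0, 0, 0]
  ],
  "grip_force": 12
}}

```text
time_s: 16.0
ee_pos: [0.4265, 0.1715, 0.0261]
tcp_rot: [-0.961, 1.347, 0.961]
ft_force: [0.3, -0.7, 1.0]
grip_width: 0.62
```

Call:
{"api": "play_rows", "payload": {
  "increments": [
    [1, 0, 0, 0, 0, 0, 0],
    [1, 0, 0, 0, 0, 0, 0],
    [1, 0, 0, 0, 0, 0, 0],
    [1, 0, 0, 0, 0, 0, 0]
  ]
}}

```text
time_s: 16.5
ee_pos: [0.4261, 0.1714, 0.0256]
tcp_rot: [-0.961, 1.348, 0.961]
ft_force: [-0.5, 0.5, -0.1]
grip_width: 0.293
```

Call:
{"api": "play_rows", "payload": {
  "increments": [
    [1, -0.03, 0, 0, 0, 0, 0],
    [1, -0.03, 0, 0, 0, 0, 0],
    [1, -0.01, 0, 0, -0.125, 0, 0],
    [1, 0, 0, 0, -0.125, 0, 0],
    [1, 0, 0, 0, -0.125, 0, 0],
    [1, 0, 0, 0, 0, 0, 0]
  ]
}}

```text
time_s: 17.25
ee_pos: [0.426, 0.1714, 0.0955]
tcp_rot: [-1.24, 1.189, 1.241]
ft_force: [-0.2, 0.2, -0.2]
grip_width: 0.289
```

```bash
python3 -c "
from h import *
plan(.594,.203,.095,1.615)"
```

```text
t 17.25 at [0.426  0.1714 0.0955] jaw 1.613 q [ 0.27 -0.16  2.01 -0.    1.3  -1.34] f [-0.2  0.2 -0.2] w 0.289
tool shift [ 0.0005 -0.1692  0.0245] turn [-0.0018 -0.0001 -0.0003] alt [[-0.002, -0.0, -0.0], [3.14, -0.0, 0.0]]
```

Call:
{"api": "play_rows", "payload": {
  "increments": [
    [1, 0, -0.035, 0.005, 0, 0, 0],
    [1, 0, -0.035, 0.005, 0, 0, 0],
    [1, 0, -0.035, 0.005, 0, 0, 0],
    [1, 0, -0.035, 0.005, 0, 0, 0],
    [1, 0, -0.029, 0.0045, 0, 0, 0],
    [1, 0, 0, 0, 0, 0, 0],
    [1, 0, 0, 0, 0, 0, 0]
  ]
}}

```text
time_s: 18.12
ee_pos: [0.5931, 0.203, 0.095]
tcp_rot: [-1.239, 1.191, 1.241]
ft_force: [0.0, -0.1, -0.3]
grip_width: 0.292
```

```bash
python3 -c "
from h import *
d=grab('wrist')
plan(.594,.203,.095,1.615)
for x,y,z in [(.594+.05,.203+.0165,.036),(.544,.203+.0165,.036),(.544,.203-.0165,.036),(.544,.203+.0215,.036),(.544,.203-.0215,.036)]:print(proj(d,[x,y,z]).round(1))
o=d['img'][60:360,140:540,::-1];cv2.imwrite('pics/w8.png',cv2.resize(o,None,fx=2,fy=2))"
```

```text
t 18.18 at [0.5929 0.203  0.0952] jaw 1.613 q [ 0.25  0.29  1.54 -0.    1.32 -1.36] f [-0.  -0.5  0.2] w 0.29
tool shift [ 0.0002 -0.0011 -0.0001] turn [-0.0021 -0.0003 -0.0012] alt [[-0.002, -0.0, -0.001], [3.14, -0.002, 0.0]]
[334.6 269.4]
[342.1 156.2]
[300.3 154.5]
[348.4 156.5]
[293.9 154.2]
```

View pics/w8.png

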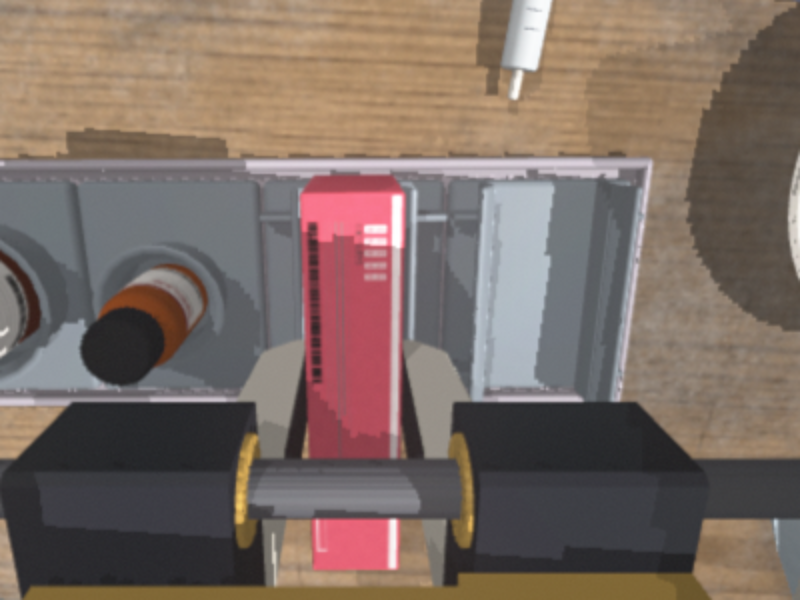

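The carton is aligned over the narrow slot. The wall tops are at crop columns of about 300 and 412, so their centre is about 2 mm toward -y of the prediction. I'll shift 1.5 mm and lower.

Call:
{"api": "play_rows", "payload": {
  "increments": [
    [1, 0.01, 0, -0.0015, 0, 0, 0],
    [1, 0.015, 0, 0, 0, 0, 0],
    [1, 0.01, 0, 0, 0, 0, 0],
    [1, 0.008, 0, 0, 0, 0, 0],
    [1, 0.005, 0, 0, 0, 0, 0],
    [1, 0.003, 0, 0, 0, 0, 0],
    [1, 0, 0, 0, 0, 0, 0]
  ]
}}

```text
time_s: 19.05
ee_pos: [0.594, 0.2017, 0.0446]
tcp_rot: [-1.241, 1.189, 1.241]
ft_force: [-0.3, -0.3, -1.3]
grip_width: 0.289
```

Call:
{"api": "play_rows", "payload": {
  "increments": [
    [1, 0.003, 0, 0, 0, 0, 0],
    [1, 0.002, 0, 0, 0, 0, 0],
    [1, 0, 0, 0, 0, 0, 0]
  ]
}}

```text
time_s: 19.42
ee_pos: [0.5938, 0.2016, 0.0394]
tcp_rot: [-1.241, 1.189, 1.241]
ft_force: [-0.9, -0.1, -0.5]
grip_width: 0.29
```

Call:
{"api": "play_rows", "payload": {
  "increments": [
    [0.2, 0, 0, 0, 0, 0, 0],
    [0.0, 0, 0, 0, 0, 0, 0],
    [0.0, 0, 0, 0, 0, 0, 0],
    [0.0, -0.03, 0, 0, 0, 0, 0],
    [0.0, -0.03, 0, 0, 0, 0, 0],
    [1, 0, 0, 0, 0, 0, 0],
    [1, 0, 0, 0, 0, 0, 0],
    [1, 0, 0, 0, 0, 0, 0]
  ]
}}

```text
time_s: 20.42
ee_pos: [0.5929, 0.2014, 0.0978]
tcp_rot: [-1.24, 1.191, 1.243]
ft_force: [0.0, 0.9, 0.1]
grip_width: 0.228
```

Call:
{"api": "play_rows", "payload": {
  "increments": [
    [1, 0.015, 0, 0, 0, 0, 0],
    [1, 0.015, 0, 0, 0, 0, 0],
    [1, 0.006, 0, 0, 0, 0, 0],
    [1, 0, 0, 0, 0, 0, 0]
  ],
  "grip_force": 20
}}

```text
time_s: 20.92
ee_pos: [0.5932, 0.2015, 0.0623]
tcp_rot: [-1.24, 1.19, 1.242]
ft_force: [0.2, 0.9, 0.3]
grip_width: 0.005
```

Call:
{"api": "play_rows", "payload": {
  "increments": [
    [1, 0.003, 0, 0, 0, 0, 0],
    [1, 0.0015, 0, 0, 0, 0, 0],
    [1, 0.001, 0, 0, 0, 0, 0],
    [1, 0, 0, 0, 0, 0, 0]
  ]
}}

```text
time_s: 21.42
ee_pos: [0.5942, 0.2017, 0.0584]
tcp_rot: [-1.241, 1.188, 1.241]
ft_force: [0.0, -0.3, 0.6]
grip_width: 0.001
```

Call:
{"api": "play_rows", "payload": {
  "increments": [
    [1, 0.001, 0, 0, 0, 0, 0],
    [1, 0.001, 0, 0, 0, 0, 0],
    [1, 0, 0, 0, 0, 0, 0]
  ]
}}

```text
time_s: 21.8
ee_pos: [0.5942, 0.2018, 0.0583]
tcp_rot: [-1.241, 1.188, 1.241]
ft_force: [-6.9, -2.2, 15.2]
grip_width: 0.004
```

Contact at z = 0.0583 against the expected 0.058 means the pink carton is fully down. I'll lift off and go to the blue one.

Call:
{"api": "play_rows", "payload": {
  "increments": [
    [1, -0.03, 0, 0, 0, 0, 0],
    [1, -0.03, 0, 0, 0, 0, 0],
    [-1, -0.01, 0, 0, 0, 0, 0]
  ]
}}

```text
time_s: 22.18
ee_pos: [0.5954, 0.202, 0.1287]
tcp_rot: [-1.242, 1.185, 1.239]
ft_force: [0.8, -0.2, -0.6]
grip_width: 0.072
```

```bash
python3 -c "
from h import *
plan(.416,.369,.13,1.42)"
```

```text
t 22.18 at [0.5954 0.202  0.1287] jaw 1.614 q [ 0.25  0.26  1.51 -0.    1.37 -1.37] f [ 0.8 -0.2 -0.6] w 0.072
tool shift [-0.0019  0.172   0.1746] turn [0.194  0.0011 0.0037] alt [[0.194, 0.001, 0.004], [-2.948, -0.005, 0.002]]
```

Call:
{"api": "play_rows", "payload": {
  "increments": [
    [-1, 0, 0.034, 0.035, 0, 0, 0],
    [-1, 0, 0.035, 0.035, 0, 0, 0],
    [-1, 0, 0.035, 0.035, 0, 0, 0],
    [-1, 0, 0.034, 0.035, 0, 0, 0],
    [-1, 0, 0.033, 0.035, 0, 0, 0],
    [-1, 0, 0, 0, 0.1, 0, 0],
    [-1, 0, 0, 0, 0.094, 0, 0],
    [-1, 0, 0, 0, 0, 0, 0]
  ]
}}

```text
time_s: 23.18
ee_pos: [0.415, 0.369, 0.1252]
tcp_rot: [-1.098, 1.278, 1.098]
ft_force: [0.1, 0.0, -0.6]
grip_width: 0.922
```

```bash
python3 -c "
from h import *
d=grab('wrist','w9.png')
top_of(d,[105,120,110],[130,255,255],[.417,.371,.052],.052)
plan(.417,.371,.026,1.42)"
```

```text
px [[298.0, 253.0], [298.0, 156.0], [343.0, 156.0], [343.0, 253.0]] 
world [[0.4548, 0.3437], [0.3666, 0.3587], [0.3722, 0.396], [0.461, 0.3849]] c [0.4137 0.3708] len [0.042 0.089 0.038 0.089]
long axis angle -0.168
t 23.23 at [0.4152 0.3689 0.1254] jaw 1.422 q [ 0.63  0.08  1.72  0.    1.35 -0.79] f [ 0.3 -0.6 -0.2] w 0.962
tool shift [ 0.0994 -0.0015  0.0024] turn [ 0.0021 -0.0007 -0.0007] alt [[0.002, -0.001, -0.001], [-3.139, 0.001, -0.001]]
```

View pics/w9.png

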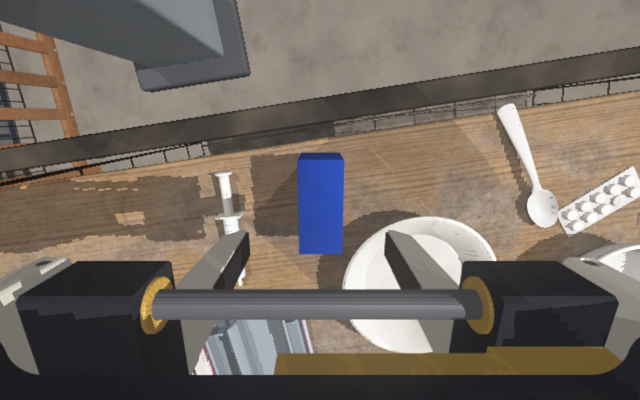

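The blue carton is under the gripper, centred at (0.415,0.371) with yaw -0.16, and the fingers clear the dish and the syringe.

Call:
{"api": "play_rows", "payload": {
  "increments": [
    [-0.5, 0.03, 0, 0.002, 0, 0, 0],
    [-0.5, 0.035, 0, 0, 0, 0, 0],
    [-0.5, 0.03, 0, 0, 0, 0, 0],
    [-0.5, 0.003, 0, 0, 0, 0, 0],
    [1, 0, 0, 0, 0, 0, 0],
    [1, 0, 0, 0, 0, 0, 0],
    [1, 0, 0, 0, 0, 0, 0],
    [1, 0, 0, 0, 0, 0, 0]
  ],
  "grip_force": 15
}}

```text
time_s: 24.22
ee_pos: [0.4166, 0.3716, 0.0293]
tcp_rot: [-1.097, 1.275, 1.097]
ft_force: [-0.5, 0.1, 4.1]
grip_width: 0.428
```

Call:
{"api": "play_rows", "payload": {
  "increments": [
    [1, 0, 0, 0, 0, 0, 0],
    [1, 0, 0, 0, 0, 0, 0]
  ]
}}

```text
time_s: 24.48
ee_pos: [0.4166, 0.3717, 0.0293]
tcp_rot: [-1.097, 1.275, 1.097]
ft_force: [-0.9, -0.7, 5.5]
grip_width: 0.432
```

Call:
{"api": "play_rows", "payload": {
  "increments": [
    [1, -0.01, 0, 0, 0, 0, 0],
    [1, -0.03, 0, 0, 0, 0, 0],
    [1, -0.03, 0, 0, 0, 0, 0],
    [1, 0, 0, 0, 0, 0, 0],
    [1, 0, 0, 0, 0, 0, 0]
  ]
}}

```text
time_s: 25.1
ee_pos: [0.4154, 0.3708, 0.0973]
tcp_rot: [-1.098, 1.278, 1.098]
ft_force: [-0.8, -0.3, -0.7]
grip_width: 0.429
```

```bash
python3 -c "
from h import *
d=grab('wrist');t=grab('scene')
a=d['img'][60:360,140:540,::-1];b=cv2.resize(t['img'][120:250,200:400,::-1],None,fx=2,fy=2,interpolation=cv2.INTER_CUBIC)
o=np.zeros((300,800,3),np.uint8);o[:,:400]=a;o[:260,400:]=b;cv2.imwrite('pics/m10.png',o)
plan(.591,.285,.1,1.615)"
```

```text
t 25.2 at [0.4149 0.3704 0.0965] jaw 1.42 q [ 0.64  0.11  1.74  0.    1.3  -0.78] f [ 0.5 -0.7 -1. ] w 0.428
tool shift [-0.0038 -0.1869 -0.058 ] turn [-0.195  -0.0017 -0.0021] alt [[-0.195, -0.002, -0.002], [2.947, -0.003, 0.003]]
```

View pics/m10.png

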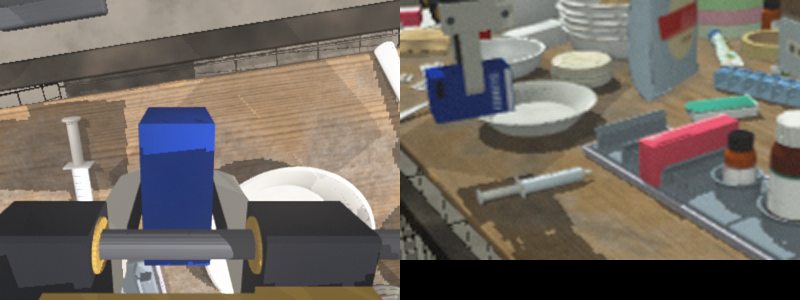

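The blue carton is held level, the pink carton sits in its slot, and both bottles are upright. Next is the wide slot.

Call:
{"api": "play_rows", "payload": {
  "increments": [
    [1, -0.003, 0, 0, -0.1, 0, 0],
    [1, 0, 0, 0, -0.095, 0, 0],
    [1, 0, -0.034, -0.019, 0, 0, 0],
    [1, 0, -0.035, -0.019, 0, 0, 0],
    [1, 0, -0.035, -0.019, 0, 0, 0],
    [1, 0, -0.035, -0.019, 0, 0, 0],
    [1, 0, -0.033, -0.017, 0, 0, 0],
    [1, 0, 0, 0, 0, 0, 0]
  ]
}}

```text
time_s: 26.2
ee_pos: [0.593, 0.2838, 0.0993]
tcp_rot: [-1.24, 1.191, 1.24]
ft_force: [-0.6, 0.7, -0.5]
grip_width: 0.426
```

Call:
{"api": "play_rows", "payload": {
  "increments": [
    [1, 0, 0, 0, 0, 0, 0]
  ]
}}

```text
time_s: 26.32
ee_pos: [0.5907, 0.2856, 0.0996]
tcp_rot: [-1.241, 1.191, 1.243]
ft_force: [-0.4, -0.6, -1.5]
grip_width: 0.425
```

```bash
python3 -c "
from h import *
d=grab('wrist')
plan(.591,.2845,.1,1.615)
for x,y,z in [(.541,.2845+.0285,.036),(.541,.2845-.0285,.036)]:print(((proj(d,[x,y,z])-[140,60])*2).round(1))
for s in(.02,-.02):print('carton bottom',((proj(d,[.591-.044,.2845+s,.07])-[140,60])*2).round(1))
o=d['img'][60:360,140:540,::-1];cv2.imwrite('pics/w11.png',cv2.resize(o,None,fx=2,fy=2))"
```

```text
t 26.38 at [0.5905 0.286  0.1   ] jaw 1.615 q [ 0.37  0.36  1.44  0.    1.34 -1.24] f [-0.6 -0.  -0.9] w 0.43
tool shift [-0.     -0.0004 -0.0015] turn [ 0.0004 -0.0004 -0.0021] alt [[0.0, -0.0, -0.002], [-3.141, 0.003, -0.001]]
[430.6 190.9]
[288.9 184.7]
carton bottom [417.5 219.3]
carton bottom [302.4 214.3]
```

View pics/w11.png

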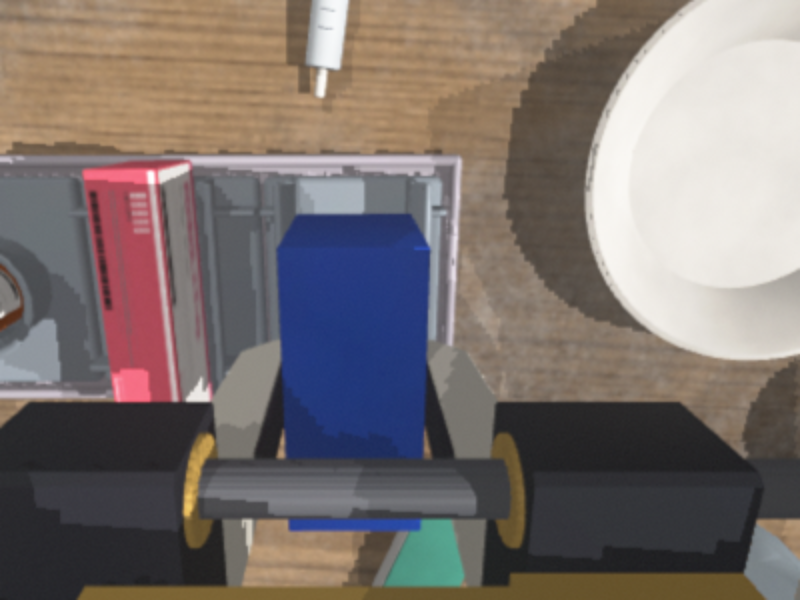

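The blue carton is over the wide slot, with its underside centred near column 351 and the slot walls at about 285 to 425. I'll lower it carefully.

Call:
{"api": "play_rows", "payload": {
  "increments": [
    [1, 0.01, 0, 0, 0, 0, 0],
    [1, 0.015, 0, 0, 0, 0, 0],
    [1, 0.01, 0, 0, 0, 0, 0],
    [1, 0.008, 0, 0, 0, 0, 0],
    [1, 0.006, 0, 0, 0, 0, 0],
    [1, 0.003, 0, 0, 0, 0, 0],
    [1, 0, 0, 0, 0, 0, 0]
  ]
}}

```text
time_s: 27.25
ee_pos: [0.5919, 0.2858, 0.0491]
tcp_rot: [-1.242, 1.188, 1.242]
ft_force: [0.7, -0.1, -1.5]
grip_width: 0.426
```

Call:
{"api": "play_rows", "payload": {
  "increments": [
    [1, 0.003, 0, 0, 0, 0, 0],
    [1, 0.003, 0, 0, 0, 0, 0],
    [1, 0.0015, 0, 0, 0, 0, 0],
    [1, 0, 0, 0, 0, 0, 0]
  ]
}}

```text
time_s: 27.75
ee_pos: [0.5918, 0.2858, 0.0416]
tcp_rot: [-1.242, 1.188, 1.242]
ft_force: [0.1, 0.0, -0.5]
grip_width: 0.426
```

Inside the slot with no side load. I'll release, rise, shut the fingers and press down on the top.

Call:
{"api": "play_rows", "payload": {
  "increments": [
    [0.0, 0, 0, 0, 0, 0, 0],
    [-0.2, 0, 0, 0, 0, 0, 0],
    [-0.2, 0, 0, 0, 0, 0, 0],
    [-0.2, -0.03, 0, 0, 0, 0, 0],
    [-0.2, -0.03, 0, 0, 0, 0, 0],
    [1, 0, 0, 0, 0, 0, 0],
    [1, 0, 0, 0, 0, 0, 0],
    [1, 0, 0, 0, 0, 0, 0]
  ]
}}

```text
time_s: 28.75
ee_pos: [0.5908, 0.2854, 0.0998]
tcp_rot: [-1.241, 1.191, 1.243]
ft_force: [0.9, -0.4, 0.6]
grip_width: 0.324
```

Call:
{"api": "play_rows", "payload": {
  "increments": [
    [1, 0, 0, 0, 0, 0, 0],
    [1, 0.012, 0, 0, 0, 0, 0],
    [1, 0.012, 0, 0, 0, 0, 0],
    [1, 0.006, 0, 0, 0, 0, 0],
    [1, 0, 0, 0, 0, 0, 0]
  ]
}}

```text
time_s: 29.38
ee_pos: [0.5911, 0.2855, 0.0704]
tcp_rot: [-1.241, 1.19, 1.243]
ft_force: [0.5, -0.7, 0.3]
grip_width: 0.007
```

Full seating should put the top at 0.064.

Call:
{"api": "play_rows", "payload": {
  "increments": [
    [1, 0.003, 0, 0, 0, 0, 0],
    [1, 0.002, 0, 0, 0, 0, 0],
    [1, 0.0015, 0, 0, 0, 0, 0],
    [1, 0.0015, 0, 0, 0, 0, 0],
    [1, 0, 0, 0, 0, 0, 0]
  ]
}}

```text
time_s: 30.0
ee_pos: [0.592, 0.2859, 0.0643]
tcp_rot: [-1.242, 1.188, 1.241]
ft_force: [-2.3, -1.5, 5.2]
grip_width: 0.007
```

Call:
{"api": "play_rows", "payload": {
  "increments": [
    [1, 0.001, 0, 0, 0, 0, 0],
    [1, 0, 0, 0, 0, 0, 0],
    [1, -0.03, 0, 0, 0, 0, 0],
    [1, -0.03, 0, 0, 0, 0, 0],
    [0, 0, 0, 0, 0, 0, 0]
  ]
}}

```text
time_s: 30.62
ee_pos: [0.594, 0.2866, 0.1261]
tcp_rot: [-1.243, 1.182, 1.238]
ft_force: [0.3, 0.2, 0.0]
grip_width: 0.071
```

```bash
python3 -c "
from h import *
plan(.441,.275,.12,1.476)"
```

```text
t 30.62 at [0.594  0.2866 0.1261] jaw 1.615 q [ 0.37  0.34  1.42  0.    1.38 -1.24] f [0.3 0.2 0. ] w 0.071
tool shift [ 0.0052  0.1534 -0.0049] turn [0.139  0.0023 0.0056] alt [[0.139, 0.002, 0.006], [-3.003, -0.008, 0.004]]
```

Call:
{"api": "play_rows", "payload": {
  "increments": [
    [0, 0, 0.035, -0.001, 0, 0, 0],
    [0, 0, 0.04, -0.001, 0, 0, 0],
    [0, 0, 0.04, -0.001, 0, 0, 0],
    [0, 0, 0.036, -0.001, 0, 0, 0],
    [0, 0, 0, 0, 0.139, 0, 0],
    [0, 0, 0, 0, 0, 0, 0],
    [0, 0, 0, 0, 0, 0, 0]
  ]
}}

```text
time_s: 31.5
ee_pos: [0.4412, 0.275, 0.1221]
tcp_rot: [-1.141, 1.252, 1.141]
ft_force: [0.3, 0.2, -0.3]
grip_width: 0.5
```

```bash
python3 -c "
from h import *
d=grab('wrist','w12.png')
top_of(d,[0,0,175],[180,60,255],[.442,.275,.012],.012,100)
print(proj(d,[.442,.275,.012]))
plan(.441,.275,.002,1.476)"
```

```text
px [[297.0, 133.0], [322.0, 131.0], [335.0, 252.0], [310.0, 255.0]] 
world [[0.3763, 0.2606], [0.3761, 0.2843], [0.5029, 0.2868], [0.5035, 0.26]] c [0.4397 0.2729] len [0.127 0.024 0.127 0.027]
long axis angle 0.019
[318.44678389 198.30062801]
t 31.55 at [0.4413 0.275  0.1221] jaw 1.478 q [ 0.46 -0.02  1.82 -0.    1.34 -1.02] f [0.3 0.3 0.7] w 0.499
tool shift [0.1201 0.0002 0.    ] turn [ 0.0021 -0.0003 -0.0005] alt [[0.002, -0.0, -0.0], [-3.14, 0.001, -0.001]]
```

View pics/w12.png

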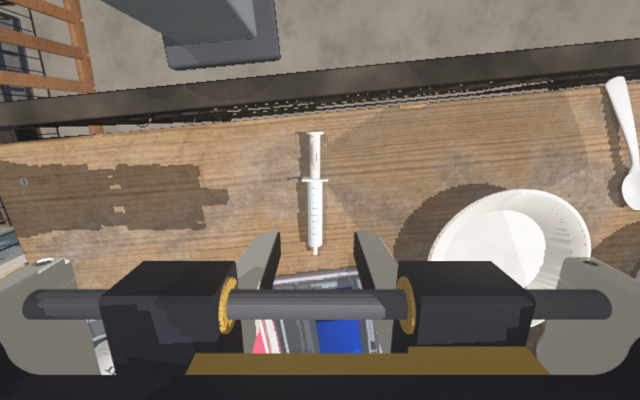

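The syringe runs along image column 315, from plunger (314,132) through flange (180) to tip (316,255), square to the jaws. I'll go down.

Call:
{"api": "play_rows", "payload": {
  "increments": [
    [0, 0.035, -0.003, -0.001, 0, 0, 0],
    [0, 0.035, 0, 0, 0, 0, 0],
    [0, 0.03, 0, 0, 0, 0, 0],
    [0, 0.012, 0, 0, 0, 0, 0],
    [0, 0.005, 0, 0, 0, 0, 0],
    [0, 0, 0, 0, 0, 0, 0]
  ],
  "grip_force": 6
}}

```text
time_s: 32.3
ee_pos: [0.4447, 0.2741, 0.0064]
tcp_rot: [-1.139, 1.251, 1.139]
ft_force: [1.0, -0.4, 0.5]
grip_width: 0.501
```

Call:
{"api": "play_rows", "payload": {
  "increments": [
    [1, 0, 0, 0, 0, 0, 0],
    [1, 0, 0, 0, 0, 0, 0],
    [1, 0, 0, 0, 0, 0, 0],
    [1, 0, 0, 0, 0, 0, 0],
    [1, 0, 0, 0, 0, 0, 0]
  ]
}}

```text
time_s: 32.92
ee_pos: [0.4442, 0.2739, 0.0059]
tcp_rot: [-1.139, 1.252, 1.139]
ft_force: [-0.0, -0.6, 2.2]
grip_width: 0.157
```

Call:
{"api": "play_rows", "payload": {
  "increments": [
    [1, -0.02, 0, 0, 0, 0, 0],
    [1, -0.03, 0, 0, 0, 0, 0],
    [1, -0.03, 0, 0, 0, 0, 0],
    [1, 0, 0, 0, 0, 0, 0]
  ]
}}

```text
time_s: 33.42
ee_pos: [0.446, 0.2748, 0.0884]
tcp_rot: [-1.14, 1.247, 1.137]
ft_force: [-0.5, 1.0, -0.4]
grip_width: 0.154
```

```bash
python3 -c "
from h import *
t=grab('top');d=grab('wrist')
im=cv2.cvtColor(t['img'],cv2.COLOR_RGB2HSV);k=np.zeros((400,640),np.uint8);k[180:265,172:258]=cv2.inRange(im,np.array([0,0,150]),np.array([180,60,255]))[180:265,172:258]
c=max(cv2.findContours(k,0,2)[0],key=cv2.contourArea);(u,v),r=cv2.minEnclosingCircle(c);print(u,v,r,ray(t,u,v,.028),cv2.boundingRect(c))
o=np.zeros((400,800,3),np.uint8);o[:,:500]=d['img'][:,70:570,::-1];o[:270,500:]=cv2.resize(t['img'][165:300,175:325,::-1],None,fx=2,fy=2);cv2.imwrite('pics/m13.png',o)
plan(.531,.463,.09,1.476)"
```

```text
223.71168518066406 228.71168518066406 48.511714935302734 [0.50837698 0.44029726 0.028     ] (178, 184, 80, 81)
t 33.52 at [0.4439 0.2738 0.0852] jaw 1.476 q [ 0.45  0.03  1.85 -0.    1.27 -1.02] f [-0.6 -1.  -0.1] w 0.159
tool shift [-0.0048 -0.0688  0.1966] turn [-0.     -0.      0.0001] alt [[-0.0, -0.0, 0.0], [3.142, 0.0, 0.0]]
```

That was the 16th picture, so from here I check by numbers. The dish's left and top edges (178,184) have not moved from the first look (179,184). I'll carry the syringe over it.

Call:
{"api": "play_rows", "payload": {
  "increments": [
    [1, -0.02, 0, 0, 0, 0, 0],
    [1, 0, -0.012, 0.033, 0, 0, 0],
    [1, 0, -0.012, 0.033, 0, 0, 0],
    [1, 0, -0.012, 0.033, 0, 0, 0],
    [1, 0, -0.012, 0.033, 0, 0, 0],
    [1, 0, -0.012, 0.033, 0, 0, 0],
    [1, 0, -0.012, 0.031, 0, 0, 0],
    [1, 0, 0, 0, 0, 0, 0]
  ]
}}

```text
time_s: 34.52
ee_pos: [0.5334, 0.4629, 0.1023]
tcp_rot: [-1.14, 1.256, 1.141]
ft_force: [0.1, -0.3, -0.8]
grip_width: 0.163
```

```bash
cat > dish.py <<'E'
from h import *
for n in('wrist','top'):
    d=grab(n);im=cv2.cvtColor(d['img'],cv2.COLOR_RGB2HSV);u,v=proj(d,[.531,.463,.028]);print(n,'pred',u.round(1),v.round(1))
    k=cv2.inRange(im,np.array([0,0,150]),np.array([180,60,255]));m=np.zeros_like(k)
    # predicted rim extents vs mask along rows/cols
    rim=np.array([proj(d,[.531+.083*np.cos(a),.463+.083*np.sin(a),.028]) for a in np.linspace(0,6.28,49)])
    x0,y0=np.maximum(rim.min(0)-12,0).astype(int);x1,y1=(rim.max(0)+12).astype(int);m[y0:y1,x0:x1]=k[y0:y1,x0:x1]
    n_,l,st,ce=cv2.connectedComponentsWithStats(m);i=1+np.argmax(st[1:,4]);print('rim pred',rim.min(0).round(),rim.max(0).round(),'seen',st[i][:4])
E
python3 dish.py; python3 -c "
from h import *
plan(.534,.463,.09,1.476)"
```

```text
wrist pred 318.5 205.9
rim pred [225. 108.] [413. 288.] seen [233 105 178 184]
top pred 214.0 219.4
rim pred [179. 184.] [249. 255.] seen [166 182  60  84]
t 34.62 at [0.5332 0.4613 0.1032] jaw 1.476 q [ 0.64  0.49  1.27 -0.    1.39 -0.84] f [-0.6 -0.7 -0.3] w 0.158
tool shift [ 0.0132 -0.0006  0.0018] turn [ 0.0004 -0.0026 -0.0025] alt [[0.0, -0.003, -0.002], [-3.141, 0.004, -0.004]]
```

Call:
{"api": "play_rows", "payload": {
  "increments": [
    [1, 0.03, -0.001, 0.001, 0, 0, 0],
    [1, 0.03, 0, 0, 0, 0, 0],
    [1, 0.015, 0, 0, 0, 0, 0],
    [1, 0.006, 0, 0, 0, 0, 0],
    [1, 0.003, 0, 0, 0, 0, 0],
    [1, 0, 0, 0, 0, 0, 0]
  ]
}}

```text
time_s: 35.38
ee_pos: [0.536, 0.4637, 0.0231]
tcp_rot: [-1.139, 1.25, 1.139]
ft_force: [-1.6, -0.5, 1.0]
grip_width: 0.162
```

Call:
{"api": "play_rows", "payload": {
  "increments": [
    [1, 0.002, 0, 0, 0, 0, 0],
    [1, 0, 0, 0, 0, 0, 0],
    [1, 0, 0, 0, 0, 0, 0]
  ]
}}

```text
time_s: 35.75
ee_pos: [0.5365, 0.464, 0.0217]
tcp_rot: [-1.139, 1.249, 1.138]
ft_force: [-1.6, -0.8, 6.8]
grip_width: 0.159
```

There is contact about 10 mm early, probably a syringe end on the dish's sloping side. I'll ease off and release gently.

Call:
{"api": "play_rows", "payload": {
  "increments": [
    [1, -0.003, 0, 0, 0, 0, 0],
    [1, 0, 0, 0, 0, 0, 0]
  ]
}}

```text
time_s: 36.0
ee_pos: [0.5357, 0.4632, 0.0232]
tcp_rot: [-1.139, 1.252, 1.139]
ft_force: [-0.1, 1.0, 0.2]
grip_width: 0.16
```

Call:
{"api": "play_rows", "payload": {
  "increments": [
    [0.6, 0, 0, 0, 0, 0, 0],
    [0.5, 0, 0, 0, 0, 0, 0],
    [0.4, 0, 0, 0, 0, 0, 0],
    [0.4, 0, 0, 0, 0, 0, 0],
    [0.4, -0.03, 0, 0, 0, 0, 0],
    [0.4, -0.05, 0, 0, 0, 0, 0],
    [0.4, -0.05, 0, 0, 0, 0, 0],
    [0.4, 0, 0, 0, 0, 0, 0]
  ]
}}

```text
time_s: 37.0
ee_pos: [0.5383, 0.4653, 0.1598]
tcp_rot: [-1.138, 1.241, 1.136]
ft_force: [0.6, -0.4, 0.3]
grip_width: 0.299
```

```bash
python3 dish.py; python3 - <<'E'
from h import *
d=grab('wrist','w14.png')
g=cv2.cvtColor(d['img'],cv2.COLOR_RGB2GRAY)
plan(.534,.463,.09,1.476)
u,v=proj(d,[.531,.463,.013]);print('dish centre px',u,v, 'tip/plunger pred',proj(d,[.531+.065,.457,.013]),proj(d,[.531-.065,.469,.013]))
# local contrast: edges inside the dish floor
e=cv2.Canny(g,40,110);m=np.zeros_like(g);cv2.circle(m,(int(u),int(v)),60,255,-1)
ys,xs=np.nonzero(e&m);P=np.c_[xs,ys].astype(np.float32);print(len(P),P.mean(0),P.min(0),P.max(0),cv2.fitLine(P,cv2.DIST_HUBER,0,.01,.01).ravel())
c=g[int(v)-75:int(v)+76:5,int(u)-60:int(u)+60:4]
for i,r in enumerate(c):print(int(v)-75+5*i,''.join('%4d'%x for x in r))
E
```

```text
wrist pred 314.6 184.8
rim pred [237. 103.] [392. 255.] seen [236 101 154 152]
top pred 214.0 219.4
rim pred [179. 184.] [249. 255.] seen [197 184  53  68]
t 37.15 at [0.535  0.4628 0.1517] jaw 1.476 q [ 0.64  0.46  1.22 -0.    1.46 -0.84] f [-0.1  0.3 -0.8] w 0.3
tool shift [0.0617 0.0009 0.0002] turn [ 0.     -0.0008 -0.0009] alt [[0.0, -0.001, -0.001], [-3.142, 0.001, -0.001]]
dish centre px 317.32336491106406 185.82571048762708 tip/plunger pred [317.45702206 240.17112754] [317.17346024 124.87399932]
1082 [318.24954 188.12015] [280. 126.] [373. 245.] [ 2.0402218e-03 -9.9999791e-01  3.1491107e+02  1.8723312e+02]
110  137 127  92  86  85  81  86 130 189 194 196 195 194 190 191 190 188 183 178 193 206 210 150 115 120 114 113 114 107 113
115   89  83  83  83  83 176 190 200 197 197 194 191 187 186 185 183 178 175 170 170 171 171 175 202 214 118 112 115 125 111
120   90  94  86 177 199 204 200 199 198 195 194 190 187 183 182 180 175 171 167 165 165 164 164 165 167 195 216 107 105 111
125   92 125 187 211 208 204 198 201 203 200 183 192 190 186 179 177 172 169 166 165 162 160 161 158 15
[... 2696 characters left out ...]
204 134 167 176 226 225 172 169 167 168  48 109 107 109 109 118 169 222 111
240  131  91 157 114 107 107 108 108 108  44 208 208 201 122 182 226 179 173 175 174 173  43 109 109 108 109 109 134 111 113
245  123 116 109 107 107 107 107 108  88  44 210 204 200 197 189 219 183 178 177 176 176  44 101 106 106 105 106 107 121  72
250  137 130 105 107 106 106 107 107  55  41 208 202 201 196 191 189 186 182 182 181 182  44  68 106 106 103 105 104 106  67
255  133 104 105 105 106 107 106 106  45  41 180 194 200 201 200 198 195 194 196 191 154  43  44 106 104 105 105 103 105 102
260  100  92  95 105 105 105 107 105  42  46 120 112 107 101 102 104 108 114 114 111 108  42  40 104 104 103 105 104  91  92
```

By numbers, the syringe runs straight through the dish from plunger (v≈130) to tip (v≈246). Its length in the image (116 px) matches one lying in the dish (115 px), centred within about 2 mm. I'll back off and check everything.

Call:
{"api": "play_rows", "payload": {
  "increments": [
    [0, -0.04, 0, 0, 0, 0, 0],
    [0, -0.03, 0.03, 0.01, 0, 0, 0],
    [-1, 0, 0.05, 0.02, 0, 0, 0],
    [-1, 0, 0.05, 0.02, 0, 0, 0],
    [-1, 0, 0.05, 0.02, 0, 0, 0],
    [-1, 0, 0.04, 0.01, 0, 0, 0],
    [-1, 0, 0, 0, 0, 0, 0],
    [-1, 0, 0, 0, 0, 0, 0]
  ]
}}

```text
time_s: 38.15
ee_pos: [0.3239, 0.5628, 0.2209]
tcp_rot: [-1.141, 1.255, 1.139]
ft_force: [-0.2, -0.1, 0.3]
grip_width: 0.996
```

```bash
python3 dish.py; python3 - <<'E'
from h import *
plan(.3,.54,.22,1.4)
t=grab('top')
for n,lo,hi,P,r in [('pink',[160,60,80],[179,255,255],[.594,.202,.058],40),('blue',[105,120,40],[130,255,255],[.592,.286,.064],30),('brown',[0,0,200],[180,60,255],[.601,.039,.122],22),('vial',[0,0,0],[180,255,70],[.598,.121,.079],12)]:
    print(n,'pred px',proj(t,P).round());top_of(t,lo,hi,P,P[2],r)
s=grab('scene')
for n,lo,hi,P,r in [('brown',[0,0,190],[180,60,255],[.601,.039,.11],16),('vial',[0,0,0],[180,255,60],[.598,.121,.075],12)]:
    im=cv2.cvtColor(s['img'],cv2.COLOR_RGB2HSV);u,v=proj(s,P).astype(int);k=cv2.inRange(im[v-r:v+r,u-r:u+r],np.array(lo),np.array(hi));n_,l,st,ce=cv2.connectedComponentsWithStats(k);i=1+np.argmax(st[1:,4]);print('scene',n,'pred',u,v,'seen',ce[i]+[u-r,v-r],st[i])
E
```

```text
wrist pred 264.9 321.3
rim pred [209. 272.] [320. 366.] seen [197 319 123  55]
top pred 214.0 219.4
rim pred [179. 184.] [249. 255.] seen [179 184  71  72]
t 38.25 at [0.3249 0.5627 0.2216] jaw 1.475 q [ 0.97  0.26  1.33 -0.    1.55 -0.51] f [ 0.  -0.5  0.9] w 1.002
tool shift [ 0.0016  0.0226 -0.025 ] turn [ 0.0747 -0.0015 -0.0003] alt [[0.075, -0.001, -0.0], [-3.067, 0.001, -0.002]]
pink pred px [324. 188.]
px [[315.0, 162.0], [329.0, 161.0], [334.0, 213.0], [320.0, 215.0]] 
world [[0.6526, 0.2209], [0.6545, 0.189], [0.5343, 0.1821], [0.5324, 0.2136]] c [0.5934 0.2014] len [0.12  0.032 0.12  0.032]
long axis angle 0.058
blue pred px [287. 189.]
px [[277.0, 172.0], [295.0, 170.0], [298.0, 208.0], [280.0, 210.0]] 
world [[0.6331, 0.3088], [0.635, 0.2677], [0.5481, 0.2631], [0.5462, 0.3039]] c [0.5906 0.2859] len [0.087 0.041 0.087 0.041]
long axis angle 0.053
brown pred px [400. 178.]
px [[391.0, 169.0], [409.0, 169.0], [409.0, 187.0], [391.0, 187.0]] 
world [[0.621, 0.0582], [0.6197, 0.02], [0.5812, 0.0218], [0.5824, 0.0598]] c [0.6011 0.04  ] len [0.039 0.038 0.039 0.038]
long axis angle -0.045
vial pred px [360. 183.]
px [[356.0, 179.0], [366.0, 179.0], [366.0, 187.0], [356.0, 187.0]] 
world [[0.6082, 0.1304], [0.6074, 0.1082], [0.5895, 0.1089], [0.5902, 0.1311]] c [0.5988 0.1196] len [0.018 0.022 0.018 0.022]
long axis angle 1.538
scene brown pred 400 185 seen [399.54901961 179.05882353] [  5   6  23   9 153]
scene vial pred 369 189 seen [369.80701754 190.15789474] [  7   8  12  11 114]
```

All matches: bottle caps are over their wells, both cartons are in their slots at the seated height, and the dish has not moved. I'm handing in.

```bash
python3 -c "
from rig import *
print(hand_in())"
```

```text
the job is handed in; nothing more can be done
None
```

The job is handed in at about 38 s of robot time, done in the order asked. Both bottles are in their wells, both cartons are in their slots, the syringe is in the dish, and the arm is clear of everything.

| Item | Last check |
|---|---|
| Brown bottle, large well | Cap centre within 1–2 mm of the predicted standing position from above; consistent from the side |
| Amber vial, small well | Cap centre within 1–2 mm of the predicted standing position from above; consistent from the side |
| Pink carton, narrow slot | Pressed down until contact at 58.3 mm (58 mm expected); centred within about 2 mm along the slot |
| Blue carton, wide slot | Pressed down until contact at 64.3 mm (64 mm expected); centred within about 2 mm along the slot |
| Syringe, white dish | Centred within about 2–3 mm; dish still where it started |

Three readings disagreed or went unchecked:
- **Syringe:** it touched about 10 mm higher than expected, at about 7 N. The likely cause is its ends meeting the dish's sloping sides, since it is longer than the flat floor. I eased off and let it drop the last few mm, so it may rest slightly off the floor at one end.
- **Blue carton:** gripping it, the tool stopped about 3 mm high with 4–5 N on it. I did not find the cause, but the carton seated fully.
- **No final view:** I reached the limit of 16 pictures (you asked for about 12), so the syringe and the end state were checked by numbers from the images only.

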